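# Date-stamp the carton label in the pantry stockroom

## Task

Put the self-inking stamp down on the middle of the carton's paper label, upright and with its long side along the label's long side (either way round), and press its head fully down to the stop for a moment so it prints. Then let the head spring back up and leave the stamp standing there on the label. Do not press the head down anywhere else, and leave the can, jar and oat box as they are.

Things in the scene. Friction and masses are not known exactly. Their poses are not given: they have to be found in the camera images.
- stamp: Self-inking desk stamp, loose, about 0.4 kg, standing upright. Grey foot 84 x 54 mm (x, y), 10 mm high; black housing 76 x 50 mm with flat sides from z = 10 to 64 mm; above it, on two steel rods, the press head, 46 mm wide in y, top at z = 102 mm. Origin: centre of the underside; x along the long side, z up. Grip the housing across its 50 mm (y), clear of the head.
- plunger (a joint): The stamp's press head, sliding down: 0 = sprung up, 0.014 m = down on its stop. The spring pushes back with about 3 N at the start and 8 N at the stop.
- plunger_top (a point): Centre of the top face of the stamp's press head (black rounded block 76 x 46 x 20 mm with a grey panel on top). 102 mm above the stamp's underside when up, 88 mm when down.
- carton: Closed cardboard carton, 240 x 180 x 90 mm (x, y, z), full and heavy, does not move; clear tape along the middle of its flat top. Origin: centre of the underside, so its top is at z = 90 mm.
- label: White paper label stuck flat on the carton's top, 120 x 90 mm (x long), with a thin printed black border 6 mm inside its edges. Origin: its centre, on the carton's top face; x along the long side, z up. Paper thickness can be ignored.
- can: Bystander: loose food can, 74 mm across, 85 mm high. Origin: centre of the underside.
- jar: Bystander: loose jar with a red screw lid, 84 mm across, 105 mm high. Origin: centre of the underside.
- oat_box: Bystander: loose blue box of oats with pale panels, 60 x 130 x 85 mm. Origin: centre of the underside.
Things that resemble listed ones, but are neither listed nor needed, are in the scene too. Leave any brown or turquoise look-alike of the stamp alone.

How it is judged:
On the way:
1. the stamp stands upright on the middle of the label (within 18 mm), square to it (within 0.2 rad), and its head is pressed down to the stop (within 2 mm) (value of joint plunger above 0.012 m and horizontal distance between stamp and label below 0.018 m and angle between the x axis of stamp and the x axis of label, either way round below 0.2 rad and angle between stamp's own z axis and vertical below 0.08 rad and z of stamp in the frame of label below 0.004 m and contact force between stamp and carton above 3 N), for 0.2 s.
At the end, for the whole second after the job is handed in: The stamp has been pressed on the label and stands released and at rest on it: upright within 0.08 rad, its centre within 20 mm of the label's centre, its long side along the label's within 0.22 rad, its head sprung back up (within 3 mm) (value of joint plunger below 0.003 m and horizontal distance between stamp and label below 0.02 m and angle between the x axis of stamp and the x axis of label, either way round below 0.22 rad and angle between stamp's own z axis and vertical below 0.08 rad and z of stamp in the frame of label between -0.004 and 0.004 m and linear speed of stamp below 0.02 m/s); the robot touches nothing.
It fails at once if the stamp's head is pressed more than half way down while the stamp is not standing on the label (centre more than 30 mm off, or foot more than 10 mm above it or below it) (value of joint plunger above 0.008 m and (horizontal distance between stamp and label above 0.03 m or z of stamp in the frame of label above 0.01 m or z of stamp in the frame of label below -0.01 m)).
It fails at once if the can, the jar or the oat box is shifted by more than 30 mm or tipped (distance of any of can, jar, oat_box from where it was at the start of the episode above 0.03 m or angle between any of can, jar, oat_box's own z axis and vertical above 0.3 rad).
It also fails if it takes over 51 s, if anything falls off the work surface, if the arm or the gripper's body presses on something with over 40 N, if the wrist force passes 120 N, or if a joint passes its speed limit or range.

## Robot

A 6-joint arm with a two-finger parallel gripper is mounted at the origin on the work surface. World frame = base frame: x ahead of the robot, y to its left, z up, the work surface at z = 0. Lengths are in m, angles in rad, forces in N, time in s.
With the tool pointing down it reaches from about 0.35 to 0.975 m from the base axis. Payload 7.1 kg.
Tool frame: the origin (TCP) lies midway between the tips of the shut fingers; the grasp point (between the pads) lies 19 mm behind it (robot.grip_point_offset is the distance from the TCP to the grasp point, in m); z points along the fingers, y is the line along which they close (so a half turn about z gives the same grasp; the last joint's range is limited). The gripper opens to 88 mm and grips with 3 to 60 N. Pads are 20 mm wide; open, the fingers measure 115 mm over their backs; the gripper's body (75 mm by 178 mm) begins 61 mm behind the grasp point.
Start: joints at [-1.172, 0.423, 1.63, -0, 1.089, -0.019], TCP at [0.254, -0.571, 0.223] pointing down, gripper open.
Joint ranges: [-3, 3], [-0.9, 2.11], [0.09, 2.58], [-1.31, 4.45], [0.11, 2.69], [-2.54, 2.54]. Speed limits (rad/s): [2.39, 2.39, 3.01, 3.14, 3.14, 3.14].

## Interface

Orientations are given as a unit quaternion [w, x, y, z].
In Python, from plant import robot, viewer gives the robot as it stands.
- The arm moves only by the tool move_arm, never from a script. Its argument "commands" is a list of rows, each an object with "translation": the shift along the tool's x, y, z in m, a list of three; "dr": the turn, a rotation vector about the tool's x, y, z in degrees, a list of three; "fingers": the opening, from -1 (shut) to 1 (fully open). A call has 1 to 20 rows; each row shifts and turns the commanded pose from where the row before left it, along the tool's axes as they then stand; what a row does not reach is not made up. A row lasts 1/8 s, in which the tool goes at most 62.5 mm and 10.7 degrees, less where a joint would pass 70% of its speed; a pose out of reach is approached as far as the arm can. A call is refused whole if a number of a shift passes 0.0625 or a number of a turn 10.7, either way. A call with a gripper value outside its range is refused whole. The fingers move at their own pace and stop on an object; "force" is the grip in N (left out, the last holds). Time passes only in rows, so rows that do not move let the fingers close. It gives the time, the measured TCP pose, the force, the opening and the grip force at its end, in the units of the state.
- robot.get_obs(): the state, without advancing time (a new reading comes with each control period).
- viewer.read_camera(name): name is "side" or "top"; returns a dict with "image" (384x512x3 uint8, red, green, blue), "fovy" (degrees; the focal length in pixels is half the picture's height over the tangent of half this angle, whatever the lens; pixels are square), "cx", "cy" (the principal point, pixels), "dist" ([k1, k2, p1, p2, k3] as OpenCV has them; the pictures are not rectified), "extrinsics" (4x4, takes a point from camera to world coordinates). Camera axes: x right, y down, z forward; pixel columns grow to the right and rows downward; lengths in m; the calibration is good to about 2 mm. A picture is of the moment at which its call begins. There is no depth.
- robot.finish_job(): hands the job in; it is judged then, once.
The state is a dict: "t": time; "qpos": joint angles; "qvel": joint speeds; "joint_efforts": joint torques, N m; "ee_pos": TCP position; "ee_rot": TCP orientation; "contact_force": force on the tool from outside, world axes, zero at the start; "moment": the same for the moment, N m; "finger_gap": finger opening in m; "finger_force": force on a finger pad.
Only numpy, scipy, OpenCV 4.12 (cv2) and the standard library are available. Lean on these libraries where they do the work, as an engineer would, in place of code of your own. Each camera call takes 0.05 s, during which the arm holds its last target. There are 200 camera calls.

## Working session

There is one attempt and no reset: what is moved stays moved. The work goes in short steps, Python scripts to look and compute and a tool call to move; the robot and the scene stay as the last step left them, time stands still between calls to the robot, and variables do not carry over. Pictures are saved under pics/ and viewed, at most 10 in all, crops included, and the job is handed in when it is done.

Besides the shell and the picture viewer there is one more tool, called after "Emit:" as name(argument=value, ...), one argument or row to a line, values as JSON. move_arm: Moves the arm, as the interface text tells. Its arguments: {"type":"object","properties":{"commands":{"type":"array","items":{"type":"object","properties":{"translation":{"type":"array","items":{"type":"number"}},"dr":{"type":"array","items":{"type":"number"}},"fingers":{"type":"number"}}}},"force":{"type":"number"}},"required":["commands"]}

```bash
mkdir -p pics; cat > h.py <<'E'
import numpy as np, cv2
from plant import robot, viewer
def cam(n):
    d=viewer.read_camera(n); im=d["image"]; f=im.shape[0]/2/np.tan(np.radians(d["fovy"])/2)
    d["K"]=np.array([[f,0,d["cx"]],[0,f,d["cy"]],[0,0,1.]]); d["dist"]=np.array(d["dist"],float); d["E"]=np.array(d["extrinsics"]); d["bgr"]=im[:,:,::-1].copy(); return d
def onplane(d,px,z):
    p=cv2.undistortPoints(np.array(px,float).reshape(-1,1,2),d["K"],d["dist"]).reshape(-1,2)
    r=np.c_[p,np.ones(len(p))]@d["E"][:3,:3].T; o=d["E"][:3,3]
    return o+r*((z-o[2])/r[:,2])[:,None]
E
python3 - <<'E'
from h import *
for n in("top","side"):
    d=cam(n); cv2.imwrite(f"pics/{n}0.png",d["bgr"]); print(n,d["E"].round(3).tolist(),d["fovy"],d["dist"])
o=robot.get_obs(); print(o)
E
```

```text
top [[0.01, -0.992, 0.126, 0.439], [-1.0, -0.011, -0.004, -0.059], [0.005, -0.126, -0.992, 1.054], [0.0, 0.0, 0.0, 1.0]] 54.490493403175726 [0.03876555 0.         0.         0.         0.        ]
side [[-0.933, -0.18, 0.31, 0.201], [-0.359, 0.469, -0.807, 0.851], [0.0, -0.864, -0.503, 0.653], [0.0, 0.0, 0.0, 1.0]] 43.51412704239315 [-0.16707853  0.          0.          0.          0.        ]
{'t': 0.1, 'qpos': array([-1.17197523e+00,  4.23702701e-01,  1.63059308e+00, -2.88533120e-05,
        1.08858671e+00, -1.89832711e-02]), 'qvel': array([ 0.00151828, -0.0033244 , -0.00042223,  0.00016101, -0.00061423,
        0.00035541]), 'joint_efforts': array([ 6.11561118e-04, -5.45608771e+01, -2.74325341e+01,  6.45531085e-02,
        1.86820782e-02, -1.69485827e-05]), 'ee_pos': array([ 0.25343426, -0.57078061,  0.22202602]), 'ee_rot': array([-6.30909983e-04,  9.78257583e-01,  2.07392588e-01, -1.34294707e-04]), 'contact_force': array([ 1.54732585, -0.230997  ,  0.17631172]), 'moment': array([0.01891209, 0.04090287, 0.03773193]), 'finger_force': 0.0, 'finger_gap': 0.08774528517001487}
```

View pics/top0.png

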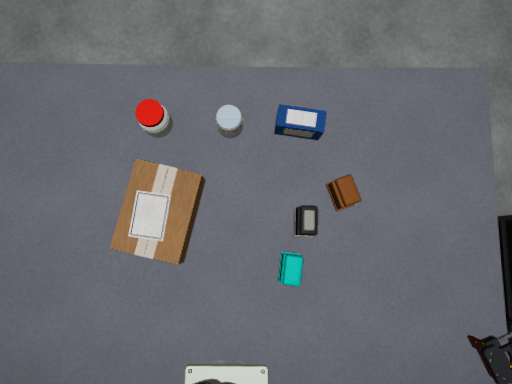

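View pics/side0.png

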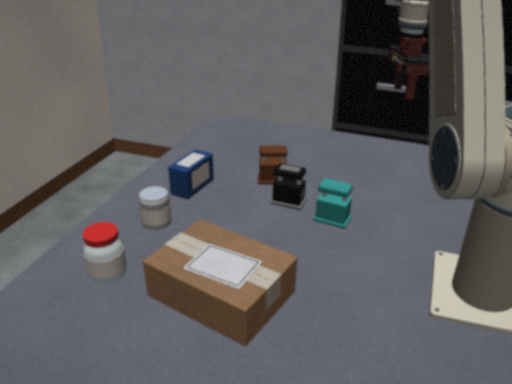

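The top view shows three stamp-like objects: black with a grey panel at (307,220), brown at (344,192) and turquoise at (291,268). The black one fits the description (black housing, grey panel, grey foot). The carton label is at (150,216) in the top view and (223,266) in the side view. I'll confirm with a crop and measure.

```bash
cat > m.py <<'E'
from h import *
def rect(d,mask,z,near):
    cs,_=cv2.findContours(mask.astype(np.uint8),cv2.RETR_EXTERNAL,cv2.CHAIN_APPROX_NONE)
    cs=[c for c in cs if cv2.contourArea(c)>25]
    c=min(cs,key=lambda c:np.hypot(*(c.reshape(-1,2).mean(0)-near)))
    w=onplane(d,c.reshape(-1,2),z)[:,:2]
    r=cv2.minAreaRect((w*1000).astype(np.float32)); b=cv2.boxPoints(r)
    e=b[1]-b[0] if np.hypot(*(b[1]-b[0]))>np.hypot(*(b[2]-b[1])) else b[2]-b[1]
    return dict(c=np.round(r[0],1),size=np.round(r[1],1),yaw=round(np.degrees(np.arctan2(e[1],e[0]))%180,1),px=c.reshape(-1,2).mean(0).round(1))
def masks(d):
    hsv=cv2.cvtColor(d["bgr"],cv2.COLOR_BGR2HSV); return hsv
E
python3 - <<'E'
from m import *
t=cam("top"); s=cam("side")
a=cv2.resize(t["bgr"][185:255,270:340],(400,400),interpolation=cv2.INTER_CUBIC)
b=cv2.resize(s["bgr"][150:220,255:325],(400,400),interpolation=cv2.INTER_CUBIC)
cv2.imwrite("pics/crop.png",np.hstack([a,b]))
h=masks(t); hs=masks(s)
print("bg",h[240,330],"label",h[220,150],"panel",t["bgr"][220,309],"tape",h[170,168],"head",t["bgr"][205:238,296:320].max(2)[16])
for n,d,near,H in(("top",t,(150,216),h),("side",s,(223,266),hs)):
    v=H[:,:,2].astype(int); 
    for th in (150,170,185): 
        try: print(n,th,rect(d,(v>th)&(H[:,:,1]<30),.09,near))
        except Exception as e: print(e)
v=h[:,:,2]
print("panel",rect(t,(v>110)&(h[:,:,1]<80),.102,(309,220)))
for th in (35,45,55): print("dark",th,rect(t,cv2.morphologyEx((v<th).astype(np.uint8),cv2.MORPH_CLOSE,np.ones((3,3))),.102,(307,220)))
v=hs[:,:,2]
for th in(100,110,130): print("panel side",rect(s,(v>th)&(hs[:,:,1]<80),.102,(291,170)))
E
```

```text
bg [115  26 117] label [ 15   2 205] panel [143 152 153] tape [ 14  27 182] head [  7  23  39  34  19  37  51  78 126 154 153 153 153 153 153 153 154 144
 106  42  36  55 100 118]
top 150 {'c': array([513.5, 195.8]), 'size': array([ 89.9, 243. ]), 'yaw': np.float32(171.2), 'px': array([152.1, 211.4])}
top 170 {'c': array([513.5, 195.8]), 'size': array([ 89.9, 241.4]), 'yaw': np.float32(171.2), 'px': array([152.2, 211.2])}
top 185 {'c': array([498.7, 198.6]), 'size': array([ 74. , 102.8]), 'yaw': np.float32(172.4), 'px': array([149.2, 215.2])}
side 150 {'c': array([512.3, 197.7]), 'size': array([ 91.9, 241.6]), 'yaw': np.float32(171.4), 'px': array([220.5, 262.2])}
side 170 {'c': array([498.2, 202. ]), 'size': array([ 81.7, 105.1]), 'yaw': np.float32(171.9), 'px': array([222. , 265.4])}
side 185 {'c': array([497.8, 199.4]), 'size': array([ 71. , 101.9]), 'yaw': np.float32(172.4), 'px': array([223. , 264.9])}
panel {'c': array([593.1, -79.8]), 'size': array([ 987.9, 1312.3]), 'yaw': np.float32(90.5), 'px': array([248.2, 192. ])}
dark 35 {'c': array([ 488.1, -200.5]), 'size': array([68.6, 45.6]), 'yaw': np.float32(0.6), 'px': array([301. , 224.7])}
dark 45 {'c': array([ 489.4, -203.8]), 'size': array([51.1, 71.9]), 'yaw': np.float32(179.7), 'px': array([306. , 220.4])}
dark 55 {'c': array([ 489.4, -203.8]), 'size': array([51.1, 72. ]), 'yaw': np.float32(179.7), 'px': array([306. , 220.3])}
panel side {'c': array([ 1525. , -2103.5]), 'size': array([2767.8, 5569.6]), 'yaw': np.float32(136.8), 'px': array([212.8, 205.1])}
panel side {'c': array([ 479.8, -141.9]), 'size': array([ 975.2, 1316.7]), 'yaw': np.float32(92.3), 'px': array([255.5, 253.6])}
panel side {'c': array([ 747.2, -164.4]), 'size': array([85.8, 47.1]), 'yaw': np.float32(82.7), 'px': array([190.2, 159.2])}
```

View pics/crop.png

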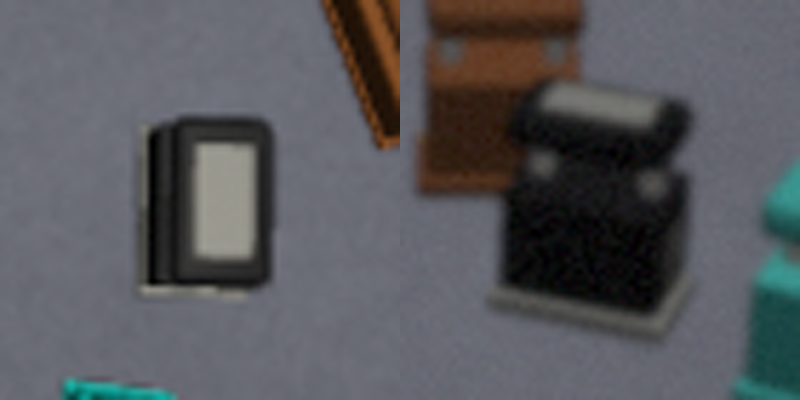

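The crop confirms it: black body, grey panel and grey foot, clearly different from the brown and turquoise ones. Next I measure the panel in both views.

```bash
cat > go.py <<'E'
from h import *
from scipy.spatial.transform import Rotation as R
def go(x,y,z,yaw):  # yaw (deg): stamp long side; tool x along it
    o=robot.get_obs(); w,a,b,c=o["ee_rot"]; r=R.from_quat([a,b,c,w])
    tx=r.as_matrix()[:,0]; y0=np.degrees(np.arctan2(tx[1],tx[0])); dy=(yaw-y0+90)%180-90
    tgt=R.from_euler('z',y0+dy,degrees=True)*R.from_euler('x',180,degrees=True)
    print("shift(tool)",(r.inv().apply(np.array([x,y,z])-o["ee_pos"])*1000).round(1),"mm; turn",np.degrees((r.inv()*tgt).as_rotvec()).round(2),"t",round(o["t"],2),"ee",o["ee_pos"].round(4))
E
python3 - <<'E'
from m import *
from go import go
for n,(x0,y0,x1,y1) in(("top",(301,206,318,234)),("side",(276,162,304,174))):
    d=cam(n); b=d["bgr"].astype(int); m=np.zeros(b.shape[:2],bool)
    m[y0:y1,x0:x1]=((b.min(2)>85)&(b[:,:,0]-b[:,:,2]<5))[y0:y1,x0:x1]
    print(n,rect(d,m,.102,((x0+x1)/2,(y0+y1)/2)),m.sum())
go(.487,-.207,.2,-2)
E
```

```text
top {'c': array([ 490.7, -211.4]), 'size': array([25.5, 48.8]), 'yaw': np.float32(179.5), 'px': array([308.8, 219.5])} 217
side {'c': array([ 487.7, -214.8]), 'size': array([33.6, 47.4]), 'yaw': np.float32(173.9), 'px': array([289.9, 167.2])} 90
shift(tool) [ 361.1 -238.    22.5] mm; turn [-3.000e-02  1.000e-02  2.594e+01] t 0.3 ee [ 0.2535 -0.571   0.2224]
```

Emit:
move_arm(
  commands=[
    {"translation":[0.0241,-0.0155,0],"dr":[0,0,0],"fingers":1},
    {"translation":[0.0241,-0.0155,0],"dr":[0,0,0],"fingers":1},
    {"translation":[0.0241,-0.0155,0],"dr":[0,0,0],"fingers":1},
    {"translation":[0.0241,-0.0155,0],"dr":[0,0,0],"fingers":1},
    {"translation":[0.0241,-0.0155,0],"dr":[0,0,0],"fingers":1},
    {"translation":[0.0241,-0.0155,0],"dr":[0,0,0],"fingers":1},
    {"translation":[0.0241,-0.0155,0],"dr":[0,0,0],"fingers":1},
    {"translation":[0.0241,-0.0155,0],"dr":[0,0,0],"fingers":1},
    {"translation":[0.0241,-0.0155,0],"dr":[0,0,0],"fingers":1},
    {"translation":[0.0241,-0.0155,0],"dr":[0,0,0],"fingers":1},
    {"translation":[0.0241,-0.0155,0],"dr":[0,0,0],"fingers":1},
    {"translation":[0.0241,-0.0155,0],"dr":[0,0,0],"fingers":1},
    {"translation":[0.0241,-0.0155,0],"dr":[0,0,0],"fingers":1},
    {"translation":[0.0241,-0.0155,0],"dr":[0,0,0],"fingers":1},
    {"translation":[0.0241,-0.0155,0],"dr":[0,0,0],"fingers":1},
    {"translation":[0,0,0],"dr":[0,0,8.3],"fingers":1},
    {"translation":[0,0,0],"dr":[0,0,8.3],"fingers":1},
    {"translation":[0,0,0],"dr":[0,0,8.3],"fingers":1},
    {"translation":[0,0,0],"dr":[0,0,0],"fingers":1},
  ],
  force=15,
)

```text
t: 2.68
ee_pos: [0.4897, -0.212, 0.2227]
ee_rot: [0.0, 1.0, -0.008, -0.0]
contact_force: [-0.4, -0.4, -0.4]
finger_gap: 0.0879
finger_force: 0.0
```

```bash
python3 - <<'E'
from go import *
go(.490,-.212,.033,-1)
t=cam("top"); s=cam("side")
a=cv2.resize(t["bgr"][165:275,250:360],(400,400),interpolation=cv2.INTER_CUBIC)
b=cv2.resize(s["bgr"][100:230,225:355],(400,400),interpolation=cv2.INTER_CUBIC)
cv2.imwrite("pics/over.png",np.hstack([a,b]))
E
```

```text
shift(tool) [  0.3   0.  189.7] mm; turn [0.   0.   0.11] t 2.67 ee [ 0.4897 -0.212   0.2227]
```

View pics/over.png

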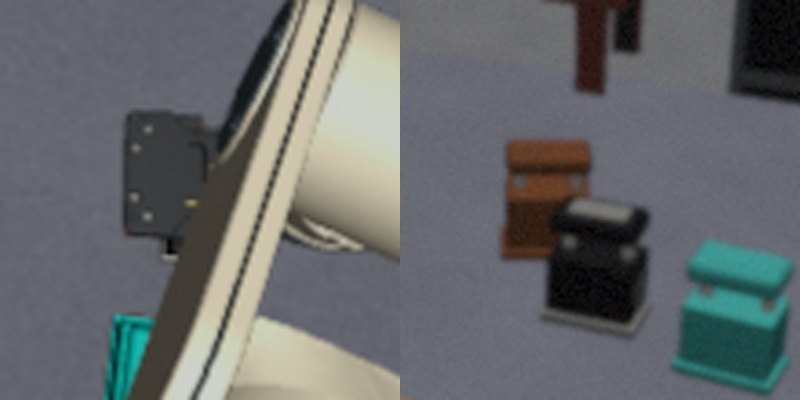

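The side view shows the gripper clear above the black stamp, at crop (600,265), and the finger opening leaves 19 mm per side. Descending.

Emit:
move_arm(
  commands=[
    {"translation":[0,0,0.02],"dr":[0,0,0],"fingers":1},
    {"translation":[0,0,0.02],"dr":[0,0,0],"fingers":1},
    {"translation":[0,0,0.02],"dr":[0,0,0],"fingers":1},
    {"translation":[0,0,0.02],"dr":[0,0,0],"fingers":1},
    {"translation":[0,0,0.015],"dr":[0,0,0],"fingers":1},
    {"translation":[0,0,0.015],"dr":[0,0,0],"fingers":1},
    {"translation":[0,0,0.015],"dr":[0,0,0],"fingers":1},
    {"translation":[0,0,0.015],"dr":[0,0,0],"fingers":1},
    {"translation":[0,0,0.015],"dr":[0,0,0],"fingers":1},
    {"translation":[0,0,0.015],"dr":[0,0,0],"fingers":1},
    {"translation":[0,0,0.01],"dr":[0,0,0],"fingers":1},
    {"translation":[0,0,0.01],"dr":[0,0,0],"fingers":1},
    {"translation":[0,0,0],"dr":[0,0,0],"fingers":1},
  ],
)

```text
t: 4.4
ee_pos: [0.4893, -0.2118, 0.032]
ee_rot: [-0.0, 1.0, -0.008, -0.001]
contact_force: [0.4, 0.2, -0.1]
finger_gap: 0.0879
finger_force: 0.0
```

```bash
python3 - <<'E'
from go import *
go(.490,-.212,.033,-1)
s=cam("side")
cv2.imwrite("pics/down.png",cv2.resize(s["bgr"][100:230,225:355],(500,500),interpolation=cv2.INTER_CUBIC))
E
```

```text
shift(tool) [ 0.7  0.1 -1. ] mm; turn [-0.03  0.06  0.04] t 4.4 ee [ 0.4893 -0.2118  0.032 ]
```

View pics/down.png

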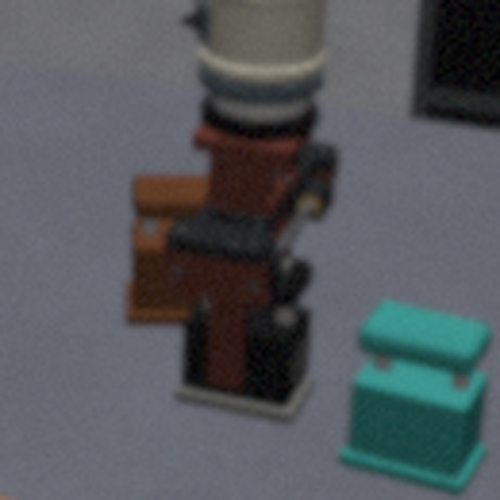

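The finger sits on the housing at crop (228,340), and after allowing for parallax it is about centred along the stamp. Closing and lifting.

Emit:
move_arm(
  commands=[
    {"translation":[0,0,0],"dr":[0,0,0],"fingers":-1},
    {"translation":[0,0,0],"dr":[0,0,0],"fingers":-1},
    {"translation":[0,0,0],"dr":[0,0,0],"fingers":-1},
    {"translation":[0,0,0],"dr":[0,0,0],"fingers":-1},
    {"translation":[0,0,0],"dr":[0,0,0],"fingers":-1},
    {"translation":[0,0,0],"dr":[0,0,0],"fingers":-1},
    {"translation":[0,0,0],"dr":[0,0,0],"fingers":-1},
    {"translation":[0,0,0],"dr":[0,0,0],"fingers":-1},
  ],
  force=20,
)

```text
t: 5.45
ee_pos: [0.4896, -0.2116, 0.0328]
ee_rot: [-0.0, 1.0, -0.008, -0.0]
contact_force: [-0.8, 4.8, 6.4]
finger_gap: 0.0495
finger_force: 20.0
```

Emit:
move_arm(
  commands=[
    {"translation":[0,0,-0.01],"dr":[0,0,0],"fingers":-1},
    {"translation":[0,0,-0.02],"dr":[0,0,0],"fingers":-1},
    {"translation":[0,0,-0.02],"dr":[0,0,0],"fingers":-1},
    {"translation":[0,0,-0.02],"dr":[0,0,0],"fingers":-1},
    {"translation":[0,0,-0.02],"dr":[0,0,0],"fingers":-1},
    {"translation":[0,0,-0.02],"dr":[0,0,0],"fingers":-1},
    {"translation":[0,0,-0.02],"dr":[0,0,0],"fingers":-1},
    {"translation":[0,0,-0.02],"dr":[0,0,0],"fingers":-1},
    {"translation":[0,0,-0.01],"dr":[0,0,0],"fingers":-1},
    {"translation":[0,0,0],"dr":[0,0,0],"fingers":-1},
  ],
)

```text
t: 6.7
ee_pos: [0.4899, -0.2123, 0.1932]
ee_rot: [0.0, 1.0, -0.008, 0.001]
contact_force: [-0.1, 0.5, -3.6]
finger_gap: 0.05
finger_force: 20.0
```

```bash
python3 - <<'E'
from m import *
from go import go
t=cam("top"); h=masks(t); v=h[:,:,2].astype(int)
print(rect(t,(v>185)&(h[:,:,1]<30),.09,(150,216)))
go(.4985,.199,.193,-7.6)
s=cam("side")
cv2.imwrite("pics/lift.png",cv2.resize(s["bgr"][60:230,205:375],(500,500),interpolation=cv2.INTER_CUBIC))
E
```

```text
{'c': array([498.5, 198.7]), 'size': array([ 73.1, 101.7]), 'yaw': np.float32(172.3), 'px': array([149.1, 215.1])}
shift(tool) [   2.1 -411.2   -0.6] mm; turn [0.01 0.01 6.63] t 6.75 ee [ 0.4895 -0.2121  0.1925]
```

View pics/lift.png

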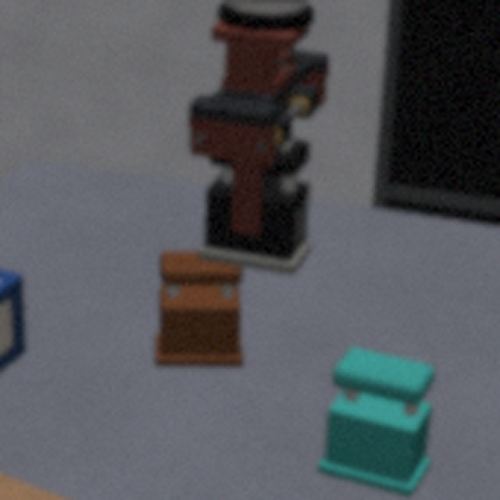

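The stamp hangs upright in the fingers, with its foot level at crop (250,258). Carrying it to the label.

Emit:
move_arm(
  commands=[
    {"translation":[0,-0.012,0],"dr":[0,0,0],"fingers":-1},
    {"translation":[0,-0.023,0],"dr":[0,0,0],"fingers":-1},
    {"translation":[0,-0.023,0],"dr":[0,0,0],"fingers":-1},
    {"translation":[0,-0.023,0],"dr":[0,0,0],"fingers":-1},
    {"translation":[0,-0.023,0],"dr":[0,0,0],"fingers":-1},
    {"translation":[0,-0.023,0],"dr":[0,0,0],"fingers":-1},
    {"translation":[0,-0.023,0],"dr":[0,0,0],"fingers":-1},
    {"translation":[0,-0.023,0],"dr":[0,0,0],"fingers":-1},
    {"translation":[0,-0.023,0],"dr":[0,0,0],"fingers":-1},
    {"translation":[0,-0.023,0],"dr":[0,0,0],"fingers":-1},
    {"translation":[0,-0.023,0],"dr":[0,0,0],"fingers":-1},
    {"translation":[0,-0.023,0],"dr":[0,0,0],"fingers":-1},
    {"translation":[0,-0.023,0],"dr":[0,0,0],"fingers":-1},
    {"translation":[0,-0.023,0],"dr":[0,0,0],"fingers":-1},
    {"translation":[0,-0.023,0],"dr":[0,0,0],"fingers":-1},
    {"translation":[0,-0.023,0],"dr":[0,0,0],"fingers":-1},
    {"translation":[0,-0.023,0],"dr":[0,0,0],"fingers":-1},
    {"translation":[0,-0.023,0],"dr":[0,0,0],"fingers":-1},
    {"translation":[0.002,-0.008,0],"dr":[0,0,6.6],"fingers":-1},
    {"translation":[0,0,0],"dr":[0,0,0],"fingers":-1},
  ],
)

```text
t: 9.3
ee_pos: [0.4978, 0.1997, 0.192]
ee_rot: [0.0, 0.998, -0.065, -0.001]
contact_force: [0.2, -1.2, -2.9]
finger_gap: 0.0501
finger_force: 20.0
```

```bash
python3 - <<'E'
from go import *
go(.4985,.199,.125,-7.6)
s=cam("side")
cv2.imwrite("pics/carry.png",cv2.resize(s["bgr"][130:330,130:330],(600,600),interpolation=cv2.INTER_CUBIC))
E
```

```text
shift(tool) [ 0.9  0.6 67. ] mm; turn [0.03 0.07 0.17] t 9.3 ee [0.4978 0.1997 0.192 ]
```

View pics/carry.png

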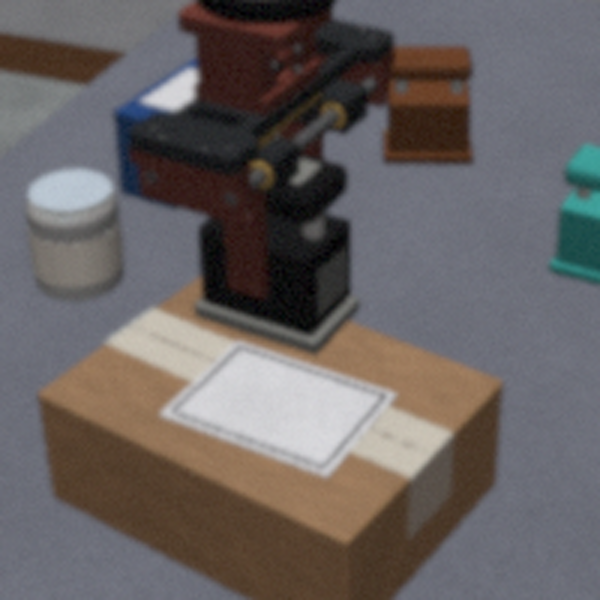

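Stamp above the label, foot's lower corners at crop (197,313), (315,348) and (357,308). I use these to check the in-hand offset.

```bash
python3 - <<'E'
from h import *
s=cam("side")
p=np.array([(197,313),(315,348),(357,308)])/3+130-0.33
w=onplane(s,p,.1595); print((w*1000).round(1), "centre",((w[0]+w[2])/2*1000).round(1), "len",np.hypot(*(w[0]-w[1])[:2]),np.hypot(*(w[2]-w[1])[:2]),"yaw",np.degrees(np.arctan2(*(w[0]-w[1])[1::-1])))
E
```

```text
[[541.8 216.9 159.5]
 [462.2 224.3 159.5]
 [454.  177.3 159.5]] centre [497.9 197.1 159.5] len 0.07990354257932505 0.04773626152371357 yaw -5.299076763077772
```

Emit:
move_arm(
  commands=[
    {"translation":[0,0,0.015],"dr":[0,0,0],"fingers":-1},
    {"translation":[0,0,0.015],"dr":[0,0,0],"fingers":-1},
    {"translation":[0,0,0.015],"dr":[0,0,0],"fingers":-1},
    {"translation":[0,0,0.01],"dr":[0,0,0],"fingers":-1},
    {"translation":[0,0,0],"dr":[0,0,0],"fingers":-1},
  ],
)

```text
t: 10.02
ee_pos: [0.498, 0.1986, 0.1366]
ee_rot: [0.0, 0.998, -0.066, -0.001]
contact_force: [-0.6, -0.1, -2.9]
finger_gap: 0.0499
finger_force: 20.0
```

The stamp is centred to within 2 mm. Lowering until contact.

Emit:
move_arm(
  commands=[
    {"translation":[0,0,0.006],"dr":[0,0,0],"fingers":-1},
    {"translation":[0,0,0.004],"dr":[0,0,0],"fingers":-1},
    {"translation":[0,0,0.002],"dr":[0,0,0],"fingers":-1},
    {"translation":[0,0,0],"dr":[0,0,0],"fingers":-1},
  ],
)

```text
t: 10.52
ee_pos: [0.4985, 0.1989, 0.1257]
ee_rot: [0.0, 0.998, -0.066, -0.0]
contact_force: [0.5, 0.0, -3.6]
finger_gap: 0.0496
finger_force: 20.0
```

Emit:
move_arm(
  commands=[
    {"translation":[0,0,0.001],"dr":[0,0,0],"fingers":-1},
    {"translation":[0,0,0.001],"dr":[0,0,0],"fingers":-1},
    {"translation":[0,0,0],"dr":[0,0,0],"fingers":-1},
  ],
)

```text
t: 10.9
ee_pos: [0.4986, 0.1989, 0.1237]
ee_rot: [0.0, 0.998, -0.066, -0.0]
contact_force: [-0.2, 1.0, -3.9]
finger_gap: 0.0499
finger_force: 20.0
```

Emit:
move_arm(
  commands=[
    {"translation":[0,0,0.001],"dr":[0,0,0],"fingers":-1},
    {"translation":[0,0,0],"dr":[0,0,0],"fingers":-1},
  ],
)

```text
t: 11.15
ee_pos: [0.4987, 0.1989, 0.1229]
ee_rot: [-0.0, 0.998, -0.066, 0.0]
contact_force: [0.8, -0.2, -0.5]
finger_gap: 0.0502
finger_force: 20.0
```

Emit:
move_arm(
  commands=[
    {"translation":[0,0,0.0007],"dr":[0,0,0],"fingers":-1},
    {"translation":[0,0,0],"dr":[0,0,0],"fingers":-1},
  ],
)

```text
t: 11.4
ee_pos: [0.4988, 0.1989, 0.1229]
ee_rot: [-0.0, 0.998, -0.066, 0.0]
contact_force: [-2.6, -2.0, 7.6]
finger_gap: 0.0496
finger_force: 20.0
```

Firm contact. Releasing, rising to TCP 0.213 and shutting the fingers.

Emit:
move_arm(
  commands=[
    {"translation":[0,0,0],"dr":[0,0,0],"fingers":1},
    {"translation":[0,0,0],"dr":[0,0,0],"fingers":1},
    {"translation":[0,0,0],"dr":[0,0,0],"fingers":1},
    {"translation":[0,0,0],"dr":[0,0,0],"fingers":1},
    {"translation":[0,0,-0.01],"dr":[0,0,0],"fingers":1},
    {"translation":[0,0,-0.02],"dr":[0,0,0],"fingers":1},
    {"translation":[0,0,-0.02],"dr":[0,0,0],"fingers":1},
    {"translation":[0,0,-0.02],"dr":[0,0,0],"fingers":1},
    {"translation":[0,0,-0.02],"dr":[0,0,0],"fingers":1},
    {"translation":[0,0,-0.01],"dr":[0,0,0],"fingers":-1},
    {"translation":[0,0,0],"dr":[0,0,0],"fingers":-1},
    {"translation":[0,0,0],"dr":[0,0,0],"fingers":-1},
    {"translation":[0,0,0],"dr":[0,0,0],"fingers":-1},
    {"translation":[0,0,0],"dr":[0,0,0],"fingers":-1},
    {"translation":[0,0,0],"dr":[0,0,0],"fingers":-1},
    {"translation":[0,0,0],"dr":[0,0,0],"fingers":-1},
    {"translation":[0,0,0],"dr":[0,0,0],"fingers":-1},
    {"translation":[0,0,0],"dr":[0,0,0],"fingers":-1},
  ],
)

```text
t: 13.65
ee_pos: [0.4986, 0.1989, 0.222]
ee_rot: [-0.0, 0.998, -0.066, 0.0]
contact_force: [-0.9, -0.3, -0.4]
finger_gap: 0.0023
finger_force: 0.0
```

```bash
python3 - <<'E'
from go import *
go(.4985,.199,.192,-7.6)
s=cam("side")
cv2.imwrite("pics/rel.png",cv2.resize(s["bgr"][130:330,130:330],(600,600),interpolation=cv2.INTER_CUBIC))
E
```

```text
shift(tool) [-0.1 -0.1 30. ] mm; turn [-0.   -0.    0.04] t 13.65 ee [0.4986 0.1989 0.222 ]
```

View pics/rel.png

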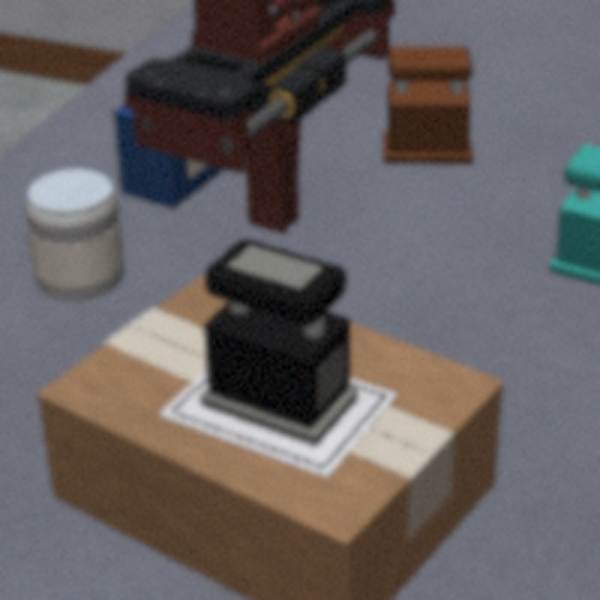

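The stamp stands squarely in the middle of the label, with its panel at crop (277,267) under the closed fingers. Pressing now.

Emit:
move_arm(
  commands=[
    {"translation":[0,0,0.012],"dr":[0,0,0],"fingers":-1},
    {"translation":[0,0,0.012],"dr":[0,0,0],"fingers":-1},
    {"translation":[0,0,0.004],"dr":[0,0,0],"fingers":-1},
    {"translation":[0,0,0.003],"dr":[0,0,0],"fingers":-1},
    {"translation":[0,0,0.003],"dr":[0,0,0],"fingers":-1},
    {"translation":[0,0,0.003],"dr":[0,0,0],"fingers":-1},
    {"translation":[0,0,0.003],"dr":[0,0,0],"fingers":-1},
    {"translation":[0,0,0.002],"dr":[0,0,0],"fingers":-1},
    {"translation":[0,0,0.001],"dr":[0,0,0],"fingers":-1},
    {"translation":[0,0,0],"dr":[0,0,0],"fingers":-1},
  ],
)

```text
t: 14.95
ee_pos: [0.4982, 0.1987, 0.1792]
ee_rot: [0.0, 0.998, -0.066, -0.0]
contact_force: [-5.5, -2.5, 7.1]
finger_gap: 0.0005
finger_force: 3.4
```

Emit:
move_arm(
  commands=[
    {"translation":[0,0,0.001],"dr":[0,0,0],"fingers":-1},
    {"translation":[0,0,0.001],"dr":[0,0,0],"fingers":-1},
    {"translation":[0,0,0],"dr":[0,0,0],"fingers":-1},
    {"translation":[0,0,0],"dr":[0,0,0],"fingers":-1},
  ],
)

```text
t: 15.45
ee_pos: [0.4982, 0.1988, 0.1783]
ee_rot: [0.0, 0.998, -0.066, -0.0]
contact_force: [-9.0, -2.8, 15.7]
finger_gap: 0.0005
finger_force: 8.1
```

15.7 N with the motion halted means it is on the stop. Holding briefly, then rising straight up.

Emit:
move_arm(
  commands=[
    {"translation":[0,0,0.0005],"dr":[0,0,0],"fingers":-1},
    {"translation":[0,0,0],"dr":[0,0,0],"fingers":-1},
    {"translation":[0,0,0],"dr":[0,0,0],"fingers":-1},
    {"translation":[0,0,-0.004],"dr":[0,0,0],"fingers":-1},
    {"translation":[0,0,-0.006],"dr":[0,0,0],"fingers":-1},
    {"translation":[0,0,-0.01],"dr":[0,0,0],"fingers":-1},
    {"translation":[0,0,-0.02],"dr":[0,0,0],"fingers":-1},
    {"translation":[0,0,-0.02],"dr":[0,0,0],"fingers":-1},
    {"translation":[0,0,-0.02],"dr":[0,0,0],"fingers":-1},
    {"translation":[0,0,-0.02],"dr":[0,0,0],"fingers":-1},
    {"translation":[0,0,0],"dr":[0,0,0],"fingers":-1},
    {"translation":[0,0,0],"dr":[0,0,0],"fingers":-1},
  ],
)

```text
t: 16.95
ee_pos: [0.4985, 0.1988, 0.2759]
ee_rot: [0.0, 0.998, -0.066, -0.0]
contact_force: [-0.3, -0.1, -1.1]
finger_gap: 0.0001
finger_force: 0.0
```

```bash
python3 - <<'E'
from go import *
print(robot.get_obs()["t"])
s=cam("side")
cv2.imwrite("pics/end.png",cv2.resize(s["bgr"][130:330,130:330],(600,600),interpolation=cv2.INTER_CUBIC))
E
```

```text
16.95
```

View pics/end.png

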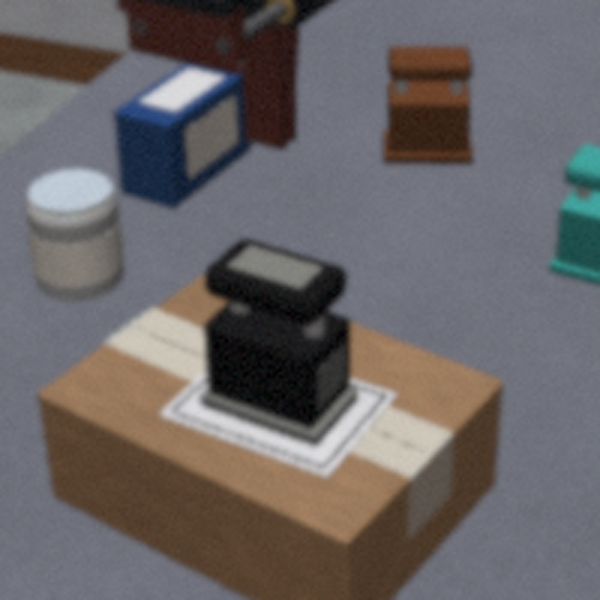

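The stamp stands on the label unmoved, head back up (panel at crop (277,267)), with the gripper clear.

```bash
python3 -c "
from plant import robot
print(robot.finish_job())"
```

```text
the job is handed in; nothing more can be done
None
```

I placed the stamp on the middle of the label and pressed it to its stop at about 16 N. The head sprang back up, the stamp is standing there released, and I handed the job in at about 17 s; no verdict was returned.

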